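Open out the folding crank of an inspection clamp and snug a bush into its vee

ROBOT

A 6-joint arm with a two-finger parallel gripper is mounted at the origin on the work surface. World frame = base frame: x ahead of the robot, y to its left, z up, the work surface at z = 0. Lengths are in m, angles in rad, forces in N, time in s.
With the tool pointing down it reaches from about 0.3 to 0.875 m from the base axis. Payload 6.4 kg.
Tool frame: the origin (TCP) lies midway between the tips of the shut fingers; the grasp point (between the pads) lies ctrl.grip_depth behind it (ctrl.grip_depth is the distance from the TCP to the grasp point, in m); x points along the fingers, y is the direction in which the jaws open and shut, and the axes are right-handed (so a half turn about x gives the same grasp; the last joint's range is limited). The gripper opens to 85 mm and grips with 20 to 120 N. Pads are 22 mm wide; open, the fingers measure 114 mm over their backs; the gripper's body (76 mm by 85 mm) begins 54 mm behind the grasp point. The pads swing forward as they close: fully open they stand 13 mm farther back than shut.
Start: joints at [-1.327, 0.181, 1.607, -0, 1.354, -0.206], TCP at [0.25, -0.518, 0.231] pointing down, gripper open.
Joint ranges: [-2.99, 2.99], [-0.89, 2.07], [0.3, 2.58], [-1.14, 4.28], [0, 2.63], [-3.12, 3.12]. Speed limits (rad/s): [2.57, 2.57, 3.01, 3.14, 3.14, 3.14].

INTERFACE

Orientations are given as a unit quaternion [w, x, y, z].
In Python, from bench import ctrl gives the robot as it stands.
- The arm moves only by the shell command python3 -m creep 'ROWS'. ROWS is text: rows parted by semicolons, each of 7 numbers parted by spaces: the opening, from 0 (shut) to 1 (fully open), then the shift along the tool's x, y, z in cm, then the turn, a rotation vector about the tool's x, y, z in rad. In form: claw x y z ax ay az; .... A call has 1 to 10 rows; each row shifts and turns the pose as measured when the row begins, along the tool's axes as they then stand; what a row does not reach is not made up. A row lasts 1/8 s, in which the tool goes at most 62.5 mm and 10.7 degrees, less where a joint would pass 70% of its speed; a pose out of reach is approached as far as the arm can. A call with a gripper value outside its range is refused whole. The fingers move at their own pace and stop on an object; the grip force is fixed at half the most. Time passes only in rows, so rows that do not move let the fingers close. It gives the time, the measured TCP pose, the force and the opening at its end, in the units of the state.
- ctrl.get_obs(): the state, without advancing time (a new reading comes with each control period).
- ctrl.camera(name): name is "scene" or "top" or "wrist"; returns (picture, depth): 400x640x3 uint8, blue, green, red; 400x640 float32, m along the optical axis (not along the pixel's ray), 0 where there is no reading.
- ctrl.calibration(name): a dict with "mtx" (3x3 intrinsics, pixels), "R" (3x3) and "t" (3): a world point X has camera coordinates R X + t; the wrist camera has in their place "tool_from_camera" (4x4, takes a point from camera to tool coordinates, whose origin is the TCP and whose axes are the tool frame's). Camera axes: x right, y down, z forward; pixel columns grow to the right and rows downward; lengths in m; the calibration is good to about 2 mm. A picture is of the moment at which its call begins: read the wrist's pose just before it. calibration takes no time and is no camera call.
- ctrl.hand_in(): hands the job in, once; it reports no verdict.
Trained networks look in the newest picture that a camera, given by its name, has taken for a name from the list of things; names that differ only in an ending like _2 or _b are one class to them, and where a whole thing is asked for, a point or a joint stands for the part that bears it (a point fixed in the world has none). Each returns a list of dicts, best first, with "confidence" (0 to 1); they miss things now and then, are a little off and sometimes report something else, mostly with a low value. They report only what shows in the picture. A call takes as long as a camera call.
- ctrl.find_in(query, camera): "rect" ([left, top, right, bottom] in pixels, round what is visible of it).
The state is a dict: "time_s": time; "q": joint angles; "dq": joint speeds; "joint_efforts": joint torques, N m; "eef_pos": TCP position; "eef_rot": TCP orientation; "wrist_force": force on the tool from outside, world axes, zero at the start; "torque": the same for the moment, N m; "opening": opening from 0.0 (shut) to 1.0 (fully open).
Only numpy, scipy, OpenCV 4.12 (cv2) and the standard library are available. Lean on these libraries where they do the work, as an engineer would, in place of code of your own. Each camera call takes 0.05 s, during which the arm holds its last target.

TASK

Swing the folded handle of the clamp's crank fully upright first, then use it to crank clockwise until the blue jaw has pushed the bush home into the vee block and holds it snugly. The bush is thin-walled, so stop as soon as you feel it firmly nipped and do not overtighten. Leave the handle standing upright, let go, move the jaw only with the crank, and leave the other things on the bench alone.

Things in the scene. Friction and masses are not known exactly. Their poses are not given: they have to be found in the camera images.
- hub (a point): point on the crank's vertical turning axis, 129 mm above the bench, level with the fold pin. Its frame is the clamp fixture's: z up, y from the crank towards the vee (the jaw closes along +y). The fixture, fixed at a place and yaw that vary, has a steel base 130 x 365 mm and, under the crank, an ivory gearbox 100 x 100 mm, 89 mm high
- fold_pin (a point): centre of the hinge pin between two cheeks (24 mm wide overall, top 135 mm above the bench) at the outer end of the crank arm (18 mm wide, top 103 mm above the bench), 75 mm from the crank axis and 129 mm above the bench. Its axes turn with the handle: x points from the grip to the pin, y along the pin (level, square to the arm)
- handle (a point): gripping point on the folding handle's black flat-sided grip (54 mm long, 22 mm across its flats, 20 mm deep, red collar), on its centre line, 14 mm from its free end, 62 mm from the fold pin. Folded, it is 13 mm from the crank axis, 129 mm above the bench; upright, 191 mm above the bench, over the pin. The flats are square to the pin. Axes as fold_pin
- grip (a joint): fold angle of the handle, rad: 0 folded flat inwards over the arm, 1.57 upright against its stop (the working position). It starts between 0 and 0.25. The hinge is stiff (about 0.1 N m) and stays where it is left
- crank (a joint): turn of the crank, rad, growing clockwise seen from above; starts between 0 and 0.35, stop at 2.7. It drags with about 0.32 N m, so it stays where left. The jaw moves 15 mm per rad and has seated the bush in the vee somewhere between readings 1.3 and 2.15, depending on the bush; then the crank goes hard
- jaw: blue sliding jaw, 76 mm wide, 46 mm high, driven by the crank; origin at the bottom middle of its front face. It pushes the loose bush with under 3 N and, once it is seated, gives about 1 mm per 20 to 25 N. Snug is 8 to 32 N at the jaw: 0.12 to 0.48 N m about the crank axis beyond the drag, of which a firm grip that turns with the handle takes a part as a wrist moment
- vee: dark steel vee block at the far end of the fixture, fixed, faces 46 mm high; origin at the bottom of the vee's line of depth; the vee opens towards the jaw (-y) by 120 degrees
- bush_s_mid (a point): mid-height of the steel bush (the slimmest, 44 mm high). One of the three bushes (35 to 45 mm in diameter), not always the same one, stands loose between the jaw and the vee, the other two on an aluminium plate farther away. z is the bush's axis
- bush_m_mid (a point): mid-height of the brass bush (middle size, 44 mm high), as above
- bush_l_mid (a point): mid-height of the copper bush (the stoutest, 44 mm high), as above
- caliper: caliper lying on the bench, 210 mm long, a bystander; origin under its middle
- loupe: black loupe, 42 mm high, a bystander; origin under its foot
- cleaner: white bottle, 150 mm high, a bystander; origin under its foot

How it is judged:
On the way, in this order (a step that is already met when the one before it is completed fails the run):
1. the handle is swung fully upright (fold angle over 1.45) while the crank has hardly been turned (under 0.7) (value of joint grip above 1.45 rad and value of joint crank below 0.7 rad), for 0.2 s.
2. the jaw presses the bush home into the vee with at least 8 N (contact force between each of jaw, vee and anything else above 8 N and value of joint crank above 1.1 rad), for 0.2 s.
At the end, for the whole second after the job is handed in: the handle stands upright (fold angle over 1.35), the bush is held upright (within 0.1 rad) between jaw and vee by 6 to 32 N, and the other bushes still stand (value of joint grip above 1.35 rad and contact force between jaw and anything else between 6 and 32 N and contact force between vee and anything else above 6 N and angle between each of bush_s_mid, bush_m_mid, bush_l_mid's own z axis and vertical below 0.1 rad); the robot touches nothing.
It fails at once if the jaw squeezes with over 32 N (overtightened) (contact force between jaw and anything else above 32 N).
It fails at once if the crank is turned with its handle not upright (value of joint grip below 1.2 rad and value of joint crank above 0.8 rad).
It fails at once if the robot pushes the jaw or the vee block itself (contact force between any of the arm, the fingers and jaw above 2 N or contact force between the fingers and vee above 5 N).
It fails at once if a bystander is moved by over 20 mm (distance of any of caliper, loupe, cleaner from where it was at the start of the episode above 0.02 m).
It fails at once if a bush is tipped over, lifted or shoved away by over 30 mm (angle between any of bush_s_mid, bush_m_mid, bush_l_mid's own z axis and vertical above 0.5 rad or height (world z) of any of bush_s_mid, bush_m_mid, bush_l_mid above 0.05 m or distance of any of bush_s_mid, bush_m_mid, bush_l_mid from where it was at the start of the episode above 0.03 m).
It also fails if it takes over 72 s, if anything falls off the work surface, if the arm or the gripper's body presses on something with over 40 N, if the wrist force passes 120 N, or if a joint passes its speed limit or range.

## Working session

There is one attempt and no reset: what is moved stays moved. The work goes in short steps, Python scripts to look and compute and a shell command to move; the robot and the scene stay as the last step left them, time stands still between calls to the robot, and variables do not carry over. Pictures are saved under pics/ and viewed, and the job is handed in when it is done.

```bash
ls; mkdir -p pics
python3 - <<'E'
from bench import ctrl
import cv2
o=ctrl.get_obs();print(o, ctrl.grip_depth)
for n in("scene","top"):
    p,d=ctrl.camera(n);cv2.imwrite(f"pics/{n}0.png",p)
    c=ctrl.calibration(n);print(n,c)
    for q in("hub","fold_pin","handle","jaw","vee"):
        print(q,[(r['rect'],round(r['confidence'],2)) for r in ctrl.find_in(q,n)[:2]])
E
```

```text
pics
{'time_s': 0.0, 'q': array([-1.32731026e+00,  1.81558539e-01,  1.60802475e+00, -1.11707744e-05,
        1.35380120e+00, -2.06300549e-01]), 'dq': array([ 0.00086037, -0.00128278, -0.00018809, -0.00017602,  0.0006951 ,
       -0.00029947]), 'joint_efforts': array([ 6.65486168e-04, -4.44870687e+01, -3.51330721e+01, -1.62580832e-04,
        9.24299704e-03, -1.22634660e-05]), 'eef_pos': array([ 0.24986817, -0.51724576,  0.23036623]), 'eef_rot': array([-0.15705392, -0.68928425, -0.15832058,  0.68931552]), 'wrist_force': array([-0.20223193,  0.04226398, -0.31152   ]), 'torque': array([-0.00085343, -0.04564595, -0.04111378]), 'opening': 0.9970496051742169} 0.0187
scene {'mtx': array([[383.99389043,   0.        , 317.52977779],
       [  0.        , 383.99389043, 196.51258602],
       [  0.        ,   0.        ,   1.        ]]), 'R': array([[ 0.88727355,  0.46099158, -0.01524513],
       [ 0.3838375 , -0.75629517, -0.52979843],
       [-0.25576244,  0.46422448, -0.84798656]]), 't': array([-0.50021107, -0.14575086,  1.18193321])}
hub [([245.2, 164.5, 361.7, 287.8], 0.67)]
fold_pin [([251
[... 206 characters left out ...]
     , 317.63286683],
       [  0.        , 496.04973223, 203.79798454],
       [  0.        ,   0.        ,   1.        ]]), 'R': array([[-0.00707858, -0.99997198, -0.00243764],
       [-0.99232489,  0.00732536, -0.12344091],
       [ 0.1234553 ,  0.00154514, -0.99234893]]), 't': array([0.00668028, 0.55929927, 1.21919148])}
hub [([253.3, 181.6, 405.8, 246.8], 0.6), ([451.2, 239.6, 467.4, 252.6], 0.35)]
fold_pin [([371.0, 208.5, 400.4, 228.0], 0.57), ([159.3, 201.9, 179.5, 221.7], 0.48)]
handle [([371.5, 207.5, 403.6, 223.7], 0.79), ([170.4, 154.3, 200.0, 181.1], 0.63)]
jaw [([303.5, 193.7, 309.3, 227.5], 0.69)]
vee [([255.5, 190.2, 286.1, 228.9], 0.75), ([363.5, 208.8, 405.7, 231.6], 0.47)]
```

Run:
```python
import cv2
a=cv2.imread("pics/scene0.png")[140:310,200:420];cv2.imwrite("pics/s1.png",cv2.resize(a,None,fx=3.5,fy=3.5,interpolation=2))
a=cv2.imread("pics/top0.png")[150:280,230:430];cv2.imwrite("pics/t1.png",cv2.resize(a,None,fx=4,fy=4,interpolation=2))
```

```text
(no output)
```

View pics/scene0.png

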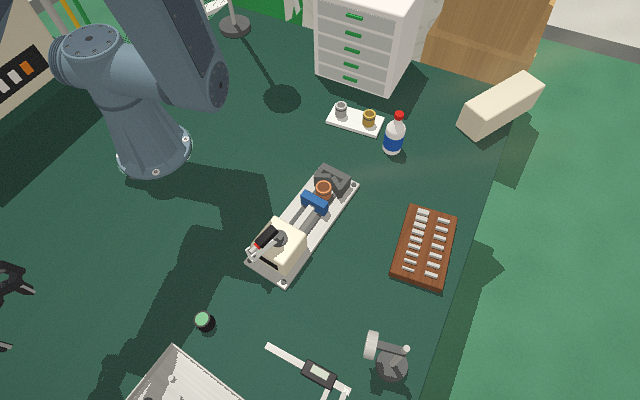

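View pics/top0.png

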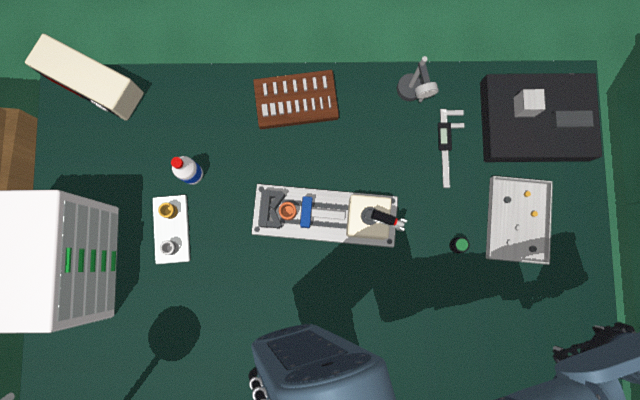

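View pics/t1.png

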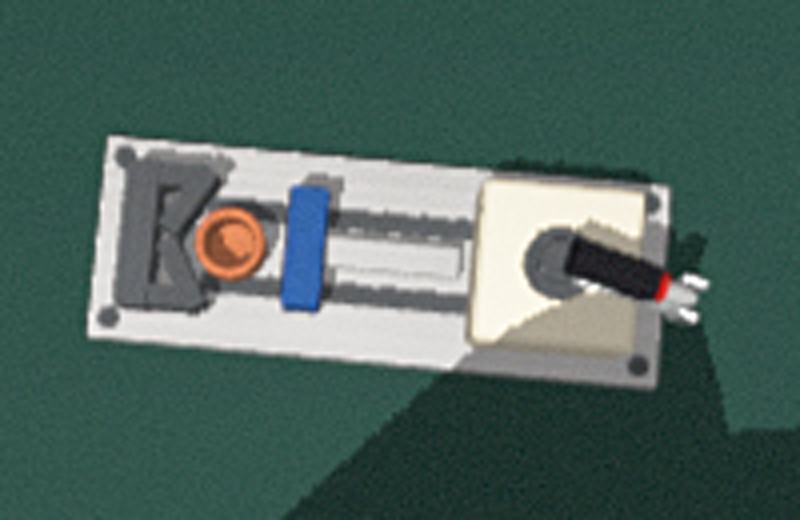

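View pics/s1.png

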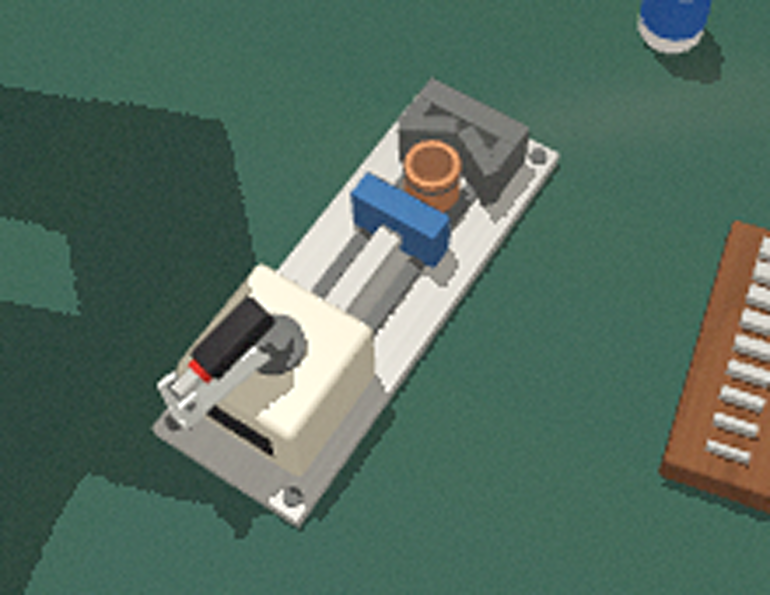

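The pictures show the copper bush between the jaw and vee. The gearbox and crank are at the -y end, with the handle folded and its pin cheeks near top pixel (402,224).

```bash
cat > h.py <<'E'
import numpy as np,cv2
from bench import ctrl
def ray(name,uv,z):
    c=ctrl.calibration(name);K,R,t=c['mtx'],np.array(c['R']),np.array(c['t'])
    d=R.T@np.linalg.inv(K)@[uv[0],uv[1],1];o=-R.T@t
    return o+d*(z-o[2])/d[2]
def proj(name,X):
    c=ctrl.calibration(name);p=c['mtx']@(c['R']@np.array(X)+c['t']);return p[:2]/p[2]
E
python3 - <<'E'
from h import *
T=lambda u,v,z:ray("top",(230+u/4,150+v/4),z)
g=[T(u,v,.089) for u,v in((483,180),(645,192),(635,357),(468,342))]
b=[T(u,v,.012) for u,v in((108,137),(670,185),(655,388),(88,338))]
print(np.round(g,4));print(np.mean(g,0));print(np.round(b,4),np.mean(b,0))
e=lambda a,b:np.linalg.norm(a-b)
print([e(g[i],g[(i+1)%4]) for i in range(4)],[e(b[i],b[(i+1)%4]) for i in range(4)])
y=(b[0]-b[1]+b[3]-b[2]);print("yaw of fixture y", np.arctan2(y[1],y[0]))
print("disc",T(558,262,.1))
print("grip end, collar, pin",T(572,258,.137),T(660,287,.137),T(688,298,.133))
S=lambda u,v,z:ray("scene",(200+u/3.5,140+v/3.5),z)
gs=[S(u,v,.089) for u,v in((262,266),(372,345),(293,437),(185,350))]
print("scene gb",np.round(gs,4),np.mean(gs,0))
print("scene grip end top mid",S(257,313,.137),"pin",S(178,393,.133))
E
```

```text
[[ 0.5735 -0.0778  0.089 ]
 [ 0.5654 -0.1757  0.089 ]
 [ 0.4658 -0.1672  0.089 ]
 [ 0.4755 -0.0673  0.089 ]]
[ 0.52001326 -0.12200108  0.089     ]
[[ 0.6143  0.1592  0.012 ]
 [ 0.5802 -0.2033  0.012 ]
 [ 0.4499 -0.1903  0.012 ]
 [ 0.4843  0.1709  0.012 ]] [ 0.53219456 -0.01587753  0.012     ]
[np.float64(0.09820727439986074), np.float64(0.10000930712523858), np.float64(0.1003217652151985), np.float64(0.098563678789922)] [np.float64(0.3640940456450608), np.float64(0.1309690150190553), np.float64(0.36281851453291475), np.float64(0.1304537935964712)]
yaw of fixture y 1.4764742288196289
disc [ 0.52213918 -0.12108642  0.1       ]
grip end, collar, pin [ 0.5207127  -0.12540367  0.137     ] [ 0.50352226 -0.17582481  0.137     ] [ 0.49736558 -0.1924729   0.133     ]
scene gb [[ 0.4843 -0.0729  0.089 ]
 [ 0.5828 -0.0918  0.089 ]
 [ 0.5682 -0.1739  0.089 ]
 [ 0.4711 -0.153   0.089 ]] [ 0.52661628 -0.12288078  0.089     ]
scene grip end top mid [ 0.51781392 -0.12508816  0.137     ] pin [ 0.5009229  -0.19499475  0.133     ]
```

Run:
```python
from h import *
for n in("top","scene"):
    p,d=ctrl.camera(n);c=ctrl.calibration(n);K,R,t=c['mtx'],np.array(c['R']),np.array(c['t'])
    v,u=np.mgrid[0:400,0:640]
    P=(np.stack([(u-K[0,2])/K[0,0]*d,(v-K[1,2])/K[1,1]*d,d],-1)-t)@R
    if n=="top": U,V=np.s_[365:408],np.s_[205:232]
    else: U,V=np.s_[243:285],np.s_[222:262]
    Q=P[V,U].reshape(-1,3);col=p[V,U].reshape(-1,3).astype(int)
    hub=np.array([.5205,-.1215]);
    m=(col.max(1)<60)&(Q[:,2]>.11)
    G=Q[m];print(n,m.sum())
    xy=G[:,:2]-hub;a=np.linalg.svd(xy-xy.mean(0))[2][0]; a*=-np.sign(a[1]); print("dir",np.arctan2(a[1],a[0]))
    s=xy@a
    for k in np.arange(-.01,.07,.01):
        mm=(s>k)&(s<k+.01)
        if mm.sum():print(round(k,3),mm.sum(),np.median(G[mm,2]).round(4),G[mm,2].max().round(4),G[mm,:2].mean(0).round(4))
    red=(col[:,2]>120)&(col[:,1]<60)&(Q[:,2]>.1);print("red",Q[red].mean(0),red.sum())
    m=(Q[:,2]>.11)&(col.min(1)>110);print("cheeks",Q[m].mean(0),m.sum())
```

```text
top 209
dir -1.5334251478899794
-0.01 6 0.1454 0.157 [ 0.5151 -0.1207]
0.0 42 0.1549 0.1601 [ 0.5203 -0.1265]
0.01 38 0.1545 0.1585 [ 0.5166 -0.1365]
0.02 42 0.1506 0.1561 [ 0.5133 -0.1469]
0.03 41 0.1484 0.1518 [ 0.5094 -0.1571]
0.04 34 0.1455 0.1529 [ 0.5073 -0.1663]
0.05 5 0.1461 0.1481 [ 0.511  -0.1729]
red [ 0.50466914 -0.1756994   0.14105009] 10
cheeks [ 0.4958659  -0.17969277  0.17873448] 77
scene 157
dir -2.0293775253796866
0.0 21 0.1514 0.1583 [ 0.5267 -0.1315]
0.01 21 0.1494 0.156 [ 0.5246 -0.1402]
0.02 28 0.1493 0.154 [ 0.5182 -0.148 ]
0.03 33 0.1485 0.1516 [ 0.5147 -0.1577]
0.04 36 0.1453 0.1495 [ 0.5109 -0.1672]
0.05 18 0.1445 0.1475 [ 0.506 -0.172]
red [ 0.50715489 -0.17803853  0.14018433] 13
cheeks [ 0.50634615 -0.195175    0.14351715] 116
```

```bash
cat >> h.py <<'E'
from scipy.linalg import logm,expm
from scipy.spatial.transform import Rotation as Ro
def cur():
    o=ctrl.get_obs();q=o['eef_rot'];T=np.eye(4);T[:3,:3]=Ro.from_quat([q[1],q[2],q[3],q[0]]).as_matrix();T[:3,3]=o['eef_pos'];return T,o
HUB=np.array([.522,-.122,.129]);A0=-1.887;TH0=.235
GD=ctrl.grip_depth
def pose(al,fold,tilt,back=0,flip=1,hub=None,lat=0,depth=0):
    """al arm azimuth; tilt: tool x = rhat*sin(tilt)-z*cos(tilt); back: retreat along tool x"""
    hub=HUB if hub is None else hub
    r=np.array([np.cos(al),np.sin(al),0]);z=np.array([0,0,1.])
    h=hub+.075*r+.062*(-r*np.cos(fold)+z*np.sin(fold))
    x=r*np.sin(tilt)-z*np.cos(tilt);y=flip*np.cross(z,r);T=np.eye(4)
    T[:3,:3]=np.stack([x,y,np.cross(x,y)],1);T[:3,3]=h+x*(GD-back+depth)+y*lat;return T
def rows(T2,T1=None,n=None):
    if T1 is None:T1=cur()[0]
    D=np.linalg.inv(T1)@T2
    w=Ro.from_matrix(D[:3,:3]).as_rotvec();L=np.linalg.norm(D[:3,3])
    if n is None:n=int(max(np.ceil(np.linalg.norm(w)/.17),np.ceil(L/.05),1))
    e=expm(np.real(logm(D))/n)
    wv=Ro.from_matrix(e[:3,:3]).as_rotvec()
    print("n",n,"row cm",np.round(e[:3,3]*100,2),"rot",np.round(wv,3),"| tot cm",np.round(D[:3,3]*100,2),"rot",np.round(w,3))
E
python3 - <<'E'
from h import *
T,o=cur();print(T.round(3))
for f in(1,-1):
    P=pose(A0,TH0,.5,.09,f);print(P.round(3));rows(P)
E
```

```text
[[ 0.     0.435 -0.901  0.25 ]
 [-0.    -0.901 -0.435 -0.518]
 [-1.     0.     0.     0.231]
 [ 0.     0.     0.     1.   ]]
[[-0.149  0.95  -0.273  0.528]
 [-0.456 -0.311 -0.834 -0.103]
 [-0.878  0.     0.479  0.206]
 [ 0.     0.     0.     1.   ]]
n 10 row cm [-0.92 -0.88 -5.03] rot [-0.079 -0.047  0.02 ] | tot cm [  2.53 -25.22 -43.05] rot [-0.788 -0.472  0.201]
[[-0.149 -0.95   0.273  0.528]
 [-0.456  0.311  0.834 -0.103]
 [-0.878 -0.    -0.479  0.206]
 [ 0.     0.     0.     1.   ]]
n 14 row cm [-0.34 -4.5   0.12] rot [0.163 0.018 0.042] | tot cm [  2.53 -25.22 -43.05] rot [2.277 0.247 0.581]
```

```bash
python3 -m creep '0.6 -0.9 -0.9 -5 -0.08 -0.05 0.02;0.6 -0.9 -0.9 -5 -0.08 -0.05 0.02;0.6 -0.9 -0.9 -5 -0.08 -0.05 0.02;0.6 -0.9 -0.9 -5 -0.08 -0.05 0.02;0.6 -0.9 -0.9 -5 -0.08 -0.05 0.02;0.6 -0.9 -0.9 -5 -0.08 -0.05 0.02;0.6 -0.9 -0.9 -5 -0.08 -0.05 0.02'
python3 - <<'E'
from h import *
T,o=cur();print(o['q'].round(3));rows(pose(A0,TH0,.5,.09))
E
```

```text
time_s: 1.58
eef_pos: [0.4828, -0.2443, 0.2376]
eef_rot: [-0.419, -0.495, -0.261, 0.715]
wrist_force: [1.1, -0.6, -0.6]
opening: 0.602
[-0.465  0.142  1.687 -0.398  1.321  0.184]
n 4 row cm [-0.82 -0.56 -3.66] rot [-0.055 -0.028  0.014] | tot cm [ -2.58  -3.48 -14.49] rot [-0.22  -0.112  0.058]
```

```bash
python3 -m creep '0.6 -0.8 -0.55 -3.6 -0.055 -0.028 0.014;0.6 -0.8 -0.55 -3.6 -0.055 -0.028 0.014;0.6 -0.8 -0.55 -3.6 -0.055 -0.028 0.014;0.6 -0.8 -0.55 -3.6 -0.055 -0.028 0.014;0.6 0 0 0 0 0 0'
python3 - <<'E'
from h import *
T,o=cur();print(o['q'].round(3));rows(pose(A0,TH0,.5,.09))
p,d=ctrl.camera("wrist");cv2.imwrite("pics/w1.png",p);cal=ctrl.calibration("wrist");print(cal)
Ti=np.linalg.inv(T@cal['tool_from_camera']);
def pr(X):
    c=Ti[:3]@np.append(X,1);u=cal['mtx']@c;return (u[:2]/u[2]).round(1),c[2].round(3)
r=np.array([np.cos(A0),np.sin(A0),0]);pin=HUB+.075*r
for s in(.076,.062,.022,0):
    print(s,pr(pin+s*(-r*np.cos(TH0)+np.array([0,0,np.sin(TH0)]))))
print(ctrl.find_in("handle","wrist")[:2],ctrl.find_in("fold_pin","wrist")[:2])
E
```

```text
time_s: 2.2
eef_pos: [0.5293, -0.0962, 0.2046]
eef_rot: [-0.51, -0.409, -0.303, 0.694]
wrist_force: [-0.1, -0.0, 0.0]
opening: 0.602
[-0.118  0.254  1.66  -0.506  1.36   0.324]
n 1 row cm [0.23 0.1  0.71] rot [ 0.014  0.003 -0.005] | tot cm [0.23 0.1  0.71] rot [ 0.014  0.003 -0.005]
{'mtx': array([[345.92471111,   0.        , 319.83809587],
       [  0.        , 345.92471111, 193.27144626],
       [  0.        ,   0.        ,   1.        ]]), 'tool_from_camera': array([[ 8.76736221e-04, -2.72338929e-01,  9.62200987e-01,
        -1.43361301e-01],
       [ 9.99999535e-01, -1.47203852e-04, -9.52841626e-04,
        -5.15539158e-04],
       [ 4.01135559e-04,  9.62201375e-01,  2.72338673e-01,
        -6.79530112e-02],
       [ 0.00000000e+00,  0.00000000e+00,  0.00000000e+00,
         1.00000000e+00]])}
0.076 (array([322.3, 202. ]), np.float64(0.217))
0.062 (array([321.9, 212.7]), np.float64(0.229))
0.022 (array([321., 238.]), np.float64(0.263))
0 (array([320.5, 249.3]), np.float64(0.282))
[{'rect': [305.3, 187.9, 341.7, 253.9], 'confidence': 0.93}] [{'rect': [302.3, 191.3, 340.8, 256.5], 'confidence': 0.65}]
```

View pics/w1.png

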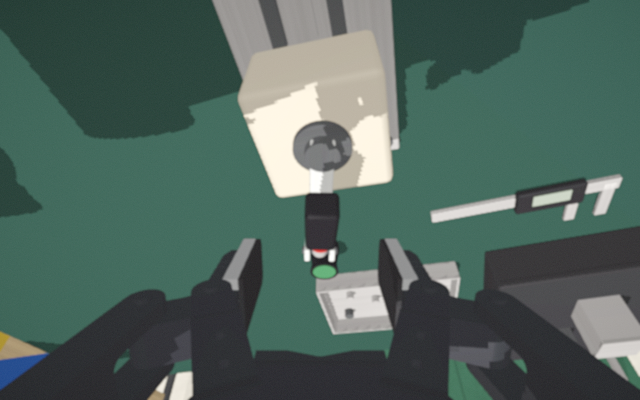

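```bash
python3 -m creep '0.6 1.5 0.1 0.7 0.014 0.003 -0.005;0.6 2.5 0 0 0 0 0;0.6 2.5 0 0 0 0 0;0.6 2.0 0 0 0 0 0;0.6 0.5 0 0 0 0 0;0.6 0 0 0 0 0 0'
python3 - <<'E'
from h import *
T,o=cur();print(o['q'].round(3));rows(pose(A0,TH0,.5,0))
E
```

```text
time_s: 3.1
eef_pos: [0.513, -0.1577, 0.1292]
eef_rot: [-0.499, -0.418, -0.293, 0.7]
wrist_force: [0.1, 0.2, 0.9]
opening: 0.601
[-0.234  0.319  1.748 -0.542  1.18   0.342]
n 1 row cm [-0.44 -0.28 -1.25] rot [-0.021 -0.     0.004] | tot cm [-0.44 -0.28 -1.25] rot [-0.021 -0.     0.004]
```

```bash
python3 -m creep '0.6 -0.4 -0.25 -1.2 -0.02 0 0;0.6 0 0 0 0 0 0;0.6 0 0 0 0 0 0'
python3 - <<'E'
from h import *
T,o=cur();print(o['q'].round(3));rows(pose(A0,TH0,.5,0))
p,d=ctrl.camera("wrist");cv2.imwrite("pics/w2.png",p)
E
```

```text
time_s: 3.48
eef_pos: [0.5162, -0.1442, 0.1286]
eef_rot: [-0.504, -0.414, -0.299, 0.696]
wrist_force: [0.1, 0.8, -0.2]
opening: 0.599
[-0.209  0.324  1.743 -0.538  1.189  0.342]
n 1 row cm [ 0.18 -0.14 -0.  ] rot [-0.001 -0.001  0.   ] | tot cm [ 0.18 -0.14 -0.  ] rot [-0.001 -0.001  0.   ]
```

View pics/w2.png

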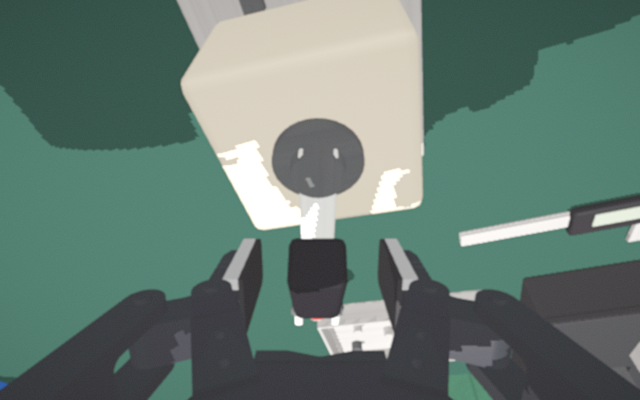

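```bash
python3 -m creep '0.6 0.15 -0.1 0 0 0 0;0.15 0 0 0 0 0 0;0.15 0 0 0 0 0 0;0 0 0 0 0 0 0;0 0 0 0 0 0 0;0 0 0 0 0 0 0'
python3 - <<'E'
from h import *
T,o=cur();print(o['q'].round(3),o['torque'].round(3));rows(pose(A0,TH0,.5,0))
# swing rows
n=9
P=pose(A0,TH0,.5,0);Q=pose(A0,1.6,.5-(1.6-TH0),0);rows(Q,P,n)
rows(Q,T,n)
p,d=ctrl.camera("wrist");cv2.imwrite("pics/w3.png",p)
E
```

```text
time_s: 4.28
eef_pos: [0.515, -0.1442, 0.1275]
eef_rot: [-0.504, -0.414, -0.299, 0.696]
wrist_force: [0.0, 2.2, 0.6]
opening: 0.249
[-0.21   0.323  1.747 -0.539  1.186  0.343] [ 0.218  0.026 -0.104]
n 1 row cm [ 0.06 -0.03  0.01] rot [-0.001 -0.001  0.   ] | tot cm [ 0.06 -0.03  0.01] rot [-0.001 -0.001  0.   ]
n 9 row cm [-0.67 -0.    0.4 ] rot [-0.     0.152  0.   ] | tot cm [-2.68  0.    5.9 ] rot [0.    1.365 0.   ]
n 9 row cm [-0.66 -0.    0.4 ] rot [-0.     0.152 -0.   ] | tot cm [-2.63 -0.02  5.91] rot [-1.000e-03  1.364e+00 -1.000e-03]
```

View pics/w3.png

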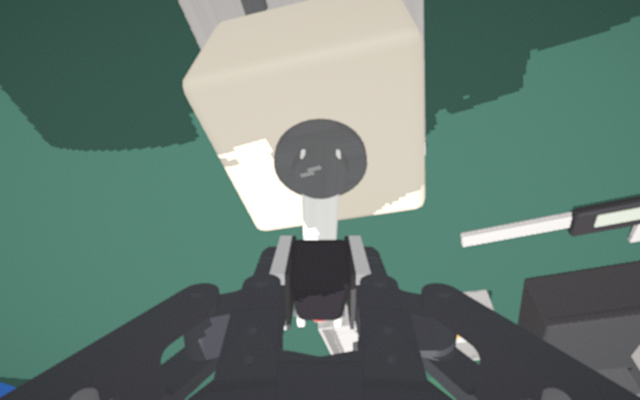

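```bash
python3 -m creep '0 -0.66 0 0.4 0 0.15 0;0 -0.66 0 0.4 0 0.15 0;0 -0.66 0 0.4 0 0.15 0;0 0 0 0 0 0 0'
python3 - <<'E'
from h import *
T,o=cur();print(o['q'].round(3),o['wrist_force'].round(1),o['torque'].round(3))
for f in(.55,.65,.7,.75):print(f);rows(pose(A0,f,.5-(f-TH0),0))
E
```

```text
time_s: 4.82
eef_pos: [0.514, -0.1482, 0.1498]
eef_rot: [-0.423, -0.562, -0.407, 0.582]
wrist_force: [0.7, 3.7, 1.1]
opening: 0.248
[-0.481  0.182  1.781 -0.039  1.171 -0.15 ] [0.7 3.7 1.1] [ 0.725 -0.242  0.142]
0.55
n 1 row cm [ 0.67 -0.05 -0.21] rot [-0.    -0.149 -0.001] | tot cm [ 0.67 -0.05 -0.21] rot [-0.    -0.149 -0.001]
0.65
n 1 row cm [ 0.19 -0.05 -0.03] rot [ 0.    -0.049 -0.001] | tot cm [ 0.19 -0.05 -0.03] rot [ 0.    -0.049 -0.001]
0.7
n 1 row cm [-0.05 -0.05  0.08] rot [ 0.     0.001 -0.001] | tot cm [-0.05 -0.05  0.08] rot [ 0.     0.001 -0.001]
0.75
n 1 row cm [-0.27 -0.05  0.2 ] rot [ 0.     0.051 -0.001] | tot cm [-0.27 -0.05  0.2 ] rot [ 0.     0.051 -0.001]
```

```bash
python3 -m creep '0 -0.7 0 0.45 0 0.15 0;0 -0.66 0 0.4 0 0.15 0;0 -0.66 0 0.4 0 0.15 0;0 -0.66 0 0.4 0 0.15 0;0 0 0 0 0 0 0'
python3 - <<'E'
from h import *
T,o=cur();print(o['q'].round(3),o['wrist_force'].round(1),o['torque'].round(3))
for f in(1.3,1.4):print(f);rows(pose(A0,f,.5-(f-TH0),0))
f=1.6;rows(pose(A0,f,.5-(f-TH0),0),None,2)
E
```

```text
time_s: 5.45
eef_pos: [0.5074, -0.1678, 0.1723]
eef_rot: [0.28, 0.711, 0.516, -0.388]
wrist_force: [0.5, 2.3, 4.7]
opening: 0.248
[-0.843  0.277  1.729  0.49   1.464 -0.661] [0.5 2.3 4.7] [ 0.523 -0.246 -0.023]
1.3
n 1 row cm [-0.07 -0.03 -0.  ] rot [-0.002 -0.008  0.002] | tot cm [-0.07 -0.03 -0.  ] rot [-0.002 -0.008  0.002]
1.4
n 1 row cm [-0.52 -0.03  0.24] rot [-0.002  0.092  0.002] | tot cm [-0.52 -0.03  0.24] rot [-0.002  0.092  0.002]
n 2 row cm [-0.7  -0.02  0.38] rot [-0.001  0.146  0.001] | tot cm [-1.34 -0.03  0.87] rot [-0.002  0.292  0.001]
```

```bash
python3 -m creep '0 -0.7 0 0.4 0 0.14 0;0 -0.6 0 0.35 0 0.12 0;0 0 0 0 0 0 0;0 0 0 0 0 0 0'
python3 - <<'E'
from h import *
T,o=cur();print(o['q'].round(3),o['wrist_force'].round(1),o['torque'].round(3))
for f in(1.57,1.6):rows(pose(A0,f,.5-(f-TH0),0))
for n in("scene","wrist","top"):
    p,d=ctrl.camera(n);cv2.imwrite(f"pics/{n}4.png",p)
a=cv2.imread("pics/scene4.png")[120:310,180:400];cv2.imwrite("pics/s4.png",cv2.resize(a,None,fx=3,fy=3,interpolation=2))
E
```

```text
time_s: 5.95
eef_pos: [0.5039, -0.179, 0.1774]
eef_rot: [0.209, 0.753, 0.55, -0.294]
wrist_force: [-2.4, -1.3, 6.3]
opening: 0.244
[-0.951  0.403  1.674  0.633  1.633 -0.783] [-2.4 -1.3  6.3] [ 0.008 -0.603 -0.031]
n 1 row cm [-0.16 -0.06  0.01] rot [-0.005  0.003  0.008] | tot cm [-0.16 -0.06  0.01] rot [-0.005  0.003  0.008]
n 1 row cm [-0.3  -0.06  0.08] rot [-0.005  0.033  0.008] | tot cm [-0.3  -0.06  0.08] rot [-0.005  0.033  0.008]
```

View pics/s4.png

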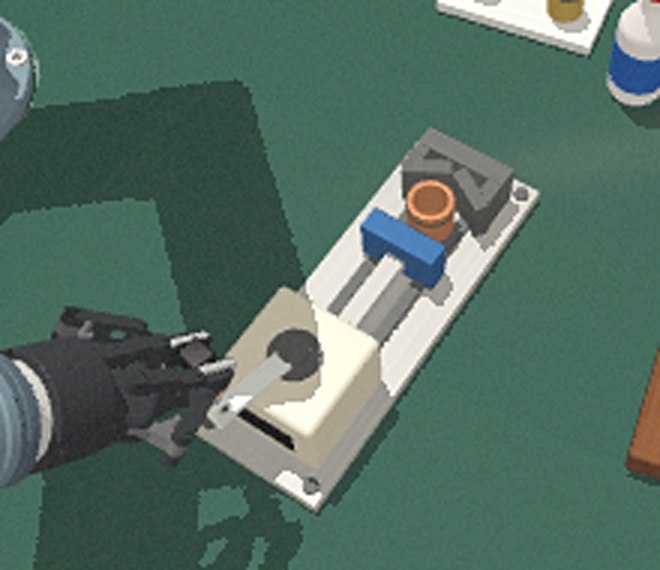

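View pics/wrist4.png

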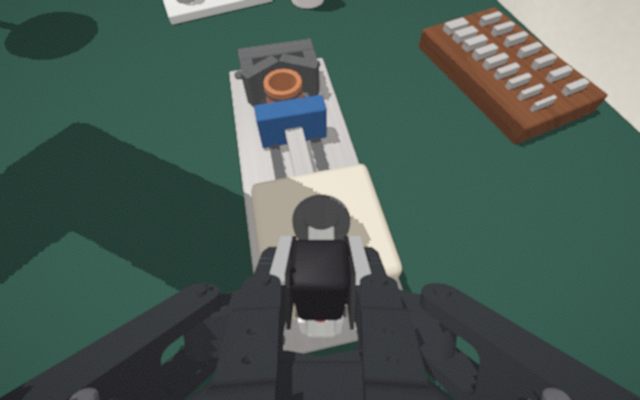

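```bash
cat >> h.py <<'E'
TI=.5-(1.57-TH0)
def crank_now():
    T,o=cur();y=T[:3,1];al=np.arctan2(y[1],y[0])-np.pi/2  # y = z x r
    al=(al+np.pi)%(2*np.pi)-np.pi
    d=(A0-al)%(2*np.pi); d=d-2*np.pi if d>4 else d
    # position based: handle point
    h=T[:3,3]-T[:3,0]*GD
    v=h[:2]-HUB[:2];ap=np.arctan2(v[1],v[0]);dp=(A0-ap)%(2*np.pi);dp=dp-2*np.pi if dp>4 else dp
    F=o['wrist_force'];M=o['torque']
    mz=np.cross(h-HUB,F)[2]; mzt=np.cross(T[:3,3]-HUB,F)[2]
    print("t",o['time_s'],"turn by yaw",d.round(3),"by pos",dp.round(3),"r",np.linalg.norm(v).round(4),"z",h[2].round(4),"F",F.round(2),"M",M.round(3),"mzF(h,tcp)",mz.round(3),mzt.round(3),"q",o['q'].round(2))
    return d
E
python3 - <<'E'
from h import *
crank_now()
T,_=cur()
rows(pose(A0-.6,1.57,TI),None,4)
rows(pose(A0-.6,1.57,TI),pose(A0,1.57,TI),4)
E
```

```text
t 6.1 turn by yaw -0.003 by pos -0.009 r 0.0736 z 0.19 F [-1.86 -0.97  4.81] M [-0.131 -0.484 -0.045] mzF(h,tcp) -0.109 -0.088 q [-0.95  0.4   1.67  0.63  1.63 -0.78]
n 4 row cm [ 0.01 -0.92 -0.04] rot [0.1   0.002 0.113] | tot cm [ 0.65 -3.5  -0.69] rot [0.399 0.006 0.452]
n 4 row cm [ 0.05 -0.91 -0.05] rot [0.101 0.    0.111] | tot cm [ 0.79 -3.45 -0.72] rot [0.403 0.    0.445]
```

```bash
python3 -m creep '0 0.03 -0.92 -0.04 0.1 0 0.112;0 0.03 -0.92 -0.04 0.1 0 0.112;0 0.03 -0.92 -0.04 0.1 0 0.112;0 0 0 0 0 0 0'
python3 - <<'E'
from h import *
d=crank_now();rows(pose(A0-d,1.57,TI));rows(pose(A0-d-.45,1.57,TI),None,3)
E
```

```text
time_s: 6.6
eef_pos: [0.4799, -0.1636, 0.1772]
eef_rot: [0.141, 0.856, 0.362, -0.34]
wrist_force: [2.0, 2.0, 1.0]
opening: 0.248
t 6.6 turn by yaw 0.456 by pos 0.471 r 0.0728 z 0.19 F [1.97 2.02 1.05] M [ 0.012 -0.463 -0.356] mzF(h,tcp) -0.003 -0.003 q [-1.06  0.14  2.01  0.79  1.38 -0.61]
n 1 row cm [-0.23  0.12  0.04] rot [-0.004  0.017  0.003] | tot cm [-0.23  0.12  0.04] rot [-0.004  0.017  0.003]
n 3 row cm [-0.02 -0.86 -0.04] rot [0.1   0.006 0.111] | tot cm [ 0.22 -2.54 -0.37] rot [0.301 0.018 0.334]
```

```bash
python3 -m creep '0 -0.03 -0.84 -0.02 0.1 0.005 0.111;0 0 -0.9 -0.04 0.1 0.003 0.112;0 0 -0.9 -0.04 0.1 0.003 0.112;0 0 -0.1 0 0.01 0 0.01'
python3 - <<'E'
from h import *
d=crank_now();rows(pose(A0-d,1.57,TI));rows(pose(A0-d-.15,1.57,TI),None,1)
p,_=ctrl.camera("top");cv2.imwrite("pics/t5.png",cv2.resize(p[150:280,230:430],None,fx=4,fy=4,interpolation=2))
E
```

```text
time_s: 7.1
eef_pos: [0.4645, -0.14, 0.1773]
eef_rot: [0.06, 0.919, 0.15, -0.361]
wrist_force: [7.1, -1.5, -2.8]
opening: 0.243
t 7.1 turn by yaw 0.93 by pos 0.947 r 0.074 z 0.19 F [ 7.14 -1.55 -2.85] M [-0.177 -0.288 -0.717] mzF(h,tcp) 0.269 0.218 q [-1.1  -0.2   2.34  0.95  1.09 -0.35]
n 1 row cm [-0.14  0.13 -0.03] rot [ 0.001  0.013 -0.001] | tot cm [-0.14  0.13 -0.03] rot [ 0.001  0.013 -0.001]
n 1 row cm [-0.09 -0.78 -0.08] rot [0.102 0.013 0.11 ] | tot cm [-0.09 -0.78 -0.08] rot [0.102 0.013 0.11 ]
```

View pics/t5.png

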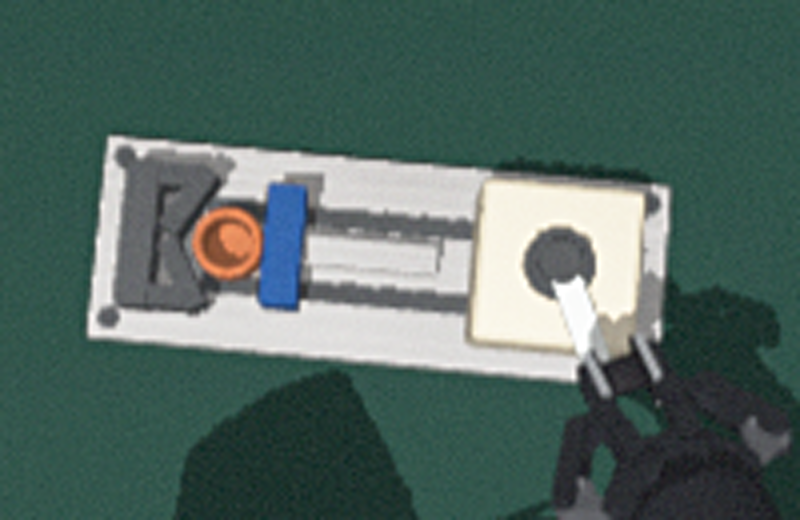

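```bash
python3 -m creep '0.6 0 0 0 0 0 0;0.6 0 0 0 0 0 0;0.6 0 0 0 0 0 0;0.6 -2 0 0 0 0 0;0.6 -3 0 0 0 0 0;0.6 -3 0 0 0 0 0;0.6 0 0 0 0 0 0'
python3 - <<'E'
from h import *
d=crank_now();
for n in("top","scene","wrist"):
    p,_=ctrl.camera(n);cv2.imwrite(f"pics/{n}6.png",p)
p=cv2.imread("pics/top6.png");cv2.imwrite("pics/t6.png",cv2.resize(p[150:280,230:430],None,fx=4,fy=4,interpolation=2))
rows(pose(A0-.94,1.57,0,.09))
E
```

```text
time_s: 8.02
eef_pos: [0.4072, -0.159, 0.2311]
eef_rot: [0.059, 0.916, 0.155, -0.364]
wrist_force: [-0.1, 0.1, -0.2]
opening: 0.599
t 8.025 turn by yaw 0.921 by pos 0.94 r 0.1342 z 0.2439 F [-0.09  0.1  -0.18] M [-0.063  0.328  0.035] mzF(h,tcp) -0.016 -0.015 q [-1.3  -0.4   2.34  0.84  1.36 -0.31]
n 5 row cm [-0.17  0.05 -1.13] rot [ 0.003 -0.163  0.003] | tot cm [ 0.99  0.28 -5.46] rot [ 0.016 -0.815  0.017]
```

View pics/t6.png

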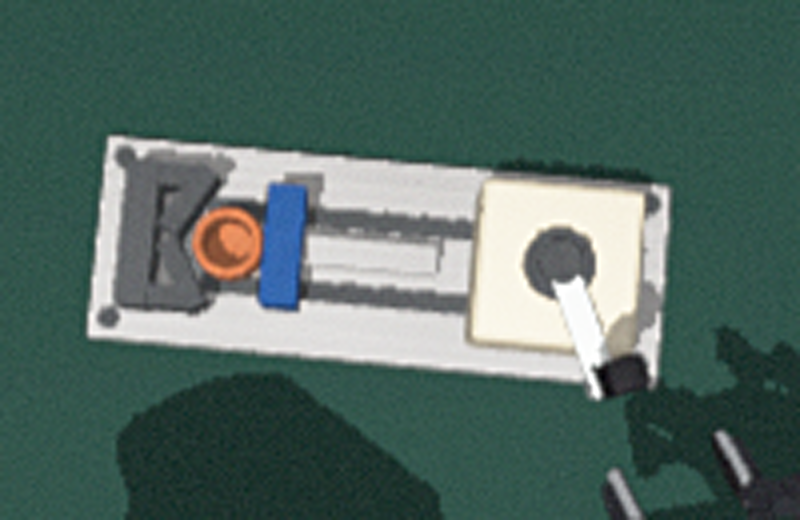

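View pics/wrist6.png

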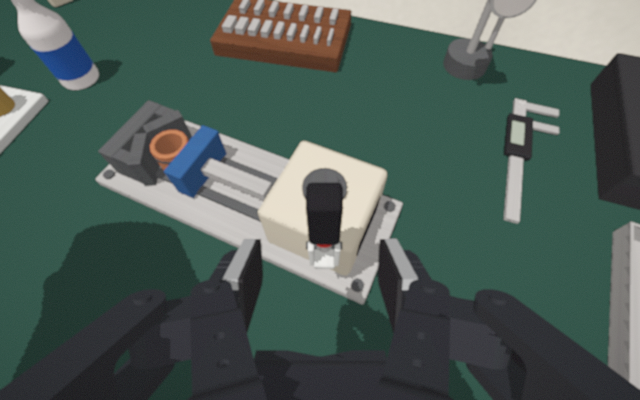

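```bash
python3 -m creep '0.6 -1.2 0 -1 0 -0.163 0;0.6 0 0.05 -1.13 0 -0.163 0;0.6 0 0.05 -1.13 0 -0.163 0;0.6 0 0.05 -1.13 0 -0.163 0;0.6 0 0.05 -1.13 0 -0.163 0;0.6 0 0 0 0 0 0'
python3 - <<'E'
from h import *
d=crank_now();
rows(pose(A0-.94,1.57,0,.06))
E
```

```text
time_s: 8.93
eef_pos: [0.4491, -0.1417, 0.2556]
eef_rot: [-0.116, -0.687, -0.123, 0.707]
wrist_force: [-0.6, 0.1, 0.4]
opening: 0.602
t 8.925 turn by yaw 0.915 by pos 0.987 r 0.075 z 0.2743 F [-0.6   0.12  0.37] M [ 0.023 -0.034 -0.002] mzF(h,tcp) -0.02 -0.02 q [-0.55 -0.06  1.81 -0.01  1.42  0.68]
n 1 row cm [ 2.32  0.41 -0.1 ] rot [0.025 0.027 0.014] | tot cm [ 2.32  0.41 -0.1 ] rot [0.025 0.027 0.014]
```

```bash
python3 -m creep '0.6 1 0.4 -0.1 0.025 0.027 0.014;0.6 1.3 0 0 0 0 0;0.6 0 0 0 0 0 0'
python3 - <<'E'
from h import *
d=crank_now();
rows(pose(A0-.94,1.57,0,0))
T,_=cur();p,_=ctrl.camera("wrist");cv2.imwrite("pics/w7.png",p)
E
```

```text
time_s: 9.3
eef_pos: [0.4501, -0.1425, 0.2279]
eef_rot: [-0.11, -0.698, -0.114, 0.699]
wrist_force: [-0.6, 0.3, 0.1]
opening: 0.6
t 9.3 turn by yaw 0.936 by pos 0.975 r 0.0748 z 0.2466 F [-0.59  0.27  0.12] M [-0.02  -0.065 -0.02 ] mzF(h,tcp) -0.031 -0.031 q [-0.56 -0.05  1.86  0.    1.34  0.69]
n 2 row cm [2.78 0.15 0.01] rot [0.002 0.    0.003] | tot cm [5.56 0.31 0.02] rot [0.004 0.    0.006]
```

View pics/w7.png

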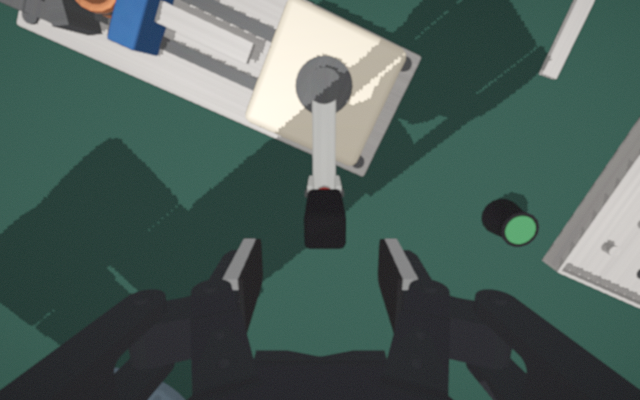

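```bash
python3 -m creep '0.6 1.5 0.3 0 0 0 0.003;0.6 2 0 0 0 0 0;0.6 1.5 0 0 0 0 0;0.6 0.3 0 0 0 0 0;0.6 0 0 0 0 0 0'
python3 - <<'E'
from h import *
d=crank_now();
rows(pose(A0-.94,1.57,0,0))
T,_=cur();p,_=ctrl.camera("wrist");cv2.imwrite("pics/w8.png",p)
E
```

```text
time_s: 9.98
eef_pos: [0.4515, -0.1471, 0.1735]
eef_rot: [0.111, 0.699, 0.112, -0.697]
wrist_force: [0.5, 0.5, -0.4]
opening: 0.6
t 9.975 turn by yaw 0.938 by pos 0.912 r 0.0749 z 0.1922 F [ 0.55  0.53 -0.37] M [-0.062 -0.037  0.024] mzF(h,tcp) -0.023 -0.023 q [-0.57  0.02  1.91  0.    1.21  0.69]
n 1 row cm [ 0.12 -0.21  0.01] rot [ 0.002 -0.002  0.   ] | tot cm [ 0.12 -0.21  0.01] rot [ 0.002 -0.002  0.   ]
```

View pics/w8.png

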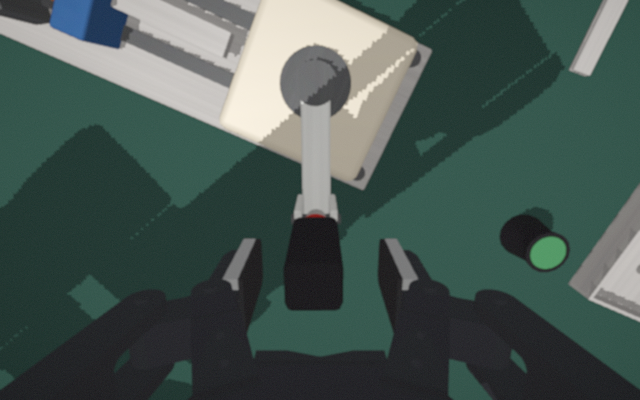

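```bash
python3 -m creep '0.6 0.1 -0.2 0 0 0 0;0.6 0 0 0 0 0 0;0.15 0 0 0 0 0 0;0 0 0 0 0 0 0;0 0 0 0 0 0 0;0 0 0 0 0 0 0;0 0 0 0 0 0 0'
python3 - <<'E'
from h import *
d=crank_now();
rows(pose(A0-d,1.57,0,0))
T,_=cur()
rows(pose(A0-d-.1,1.57,0),None,1)
rows(pose(A0-.1,1.57,0),pose(A0,1.57,0),1)
E
```

```text
time_s: 10.9
eef_pos: [0.4517, -0.1451, 0.1744]
eef_rot: [0.113, 0.7, 0.112, -0.697]
wrist_force: [-0.5, 2.0, 1.0]
opening: 0.245
t 10.9 turn by yaw 0.936 by pos 0.938 r 0.0741 z 0.1931 F [-0.54  1.97  1.  ] M [0.126 0.132 0.308] mzF(h,tcp) -0.152 -0.151 q [-0.56  0.01  1.91  0.    1.21  0.69]
n 1 row cm [0.21 0.01 0.09] rot [ 0.    -0.004 -0.002] | tot cm [0.21 0.01 0.09] rot [ 0.    -0.004 -0.002]
n 1 row cm [ 0.21 -0.74  0.06] rot [ 0.1   -0.004 -0.002] | tot cm [ 0.21 -0.74  0.06] rot [ 0.1   -0.004 -0.002]
n 1 row cm [ 0.   -0.75 -0.04] rot [0.1 0.  0. ] | tot cm [ 0.   -0.75 -0.04] rot [0.1 0.  0. ]
```

```bash
cat >> h.py <<'E'
def mom():
    T,o=cur();F=o['wrist_force'];M=o['torque'];m=M[2]+np.cross(T[:3,3]-HUB,F)[2];d=crank_now();print("CRANK MOMENT",m.round(3));rows(pose(A0-d,1.57,0));rows(pose(A0-d-.1,1.57,0));return m
E
python3 -m creep '0 0.1 -0.22 0 0.03 0 0;0 0.1 -0.22 0.03 0.03 0 0;0 0 -0.22 0 0.03 0 0'; python3 -c "
from h import *
mom()"
```

```text
time_s: 11.28
eef_pos: [0.4498, -0.1386, 0.1744]
eef_rot: [0.08, 0.704, 0.079, -0.701]
wrist_force: [-0.7, 1.8, -1.1]
opening: 0.248
t 11.275 turn by yaw 1.029 by pos 1.03 r 0.0742 z 0.1931 F [-0.73  1.85 -1.14] M [0.163 0.231 0.487] mzF(h,tcp) -0.146 -0.146 q [-0.55  0.    1.92  0.    1.21  0.79]
CRANK MOMENT 0.341
n 1 row cm [ 0.21 -0.    0.08] rot [ 0.    -0.004 -0.002] | tot cm [ 0.21 -0.    0.08] rot [ 0.    -0.004 -0.002]
n 1 row cm [ 0.21 -0.75  0.05] rot [ 0.1   -0.004 -0.001] | tot cm [ 0.21 -0.75  0.05] rot [ 0.1   -0.004 -0.001]
```

```bash
python3 -m creep '0 0.05 -0.2 0.02 0.025 0 0;0 0.05 -0.2 0 0.025 0 0'; python3 -c "
from h import *
mom()"
```

```text
time_s: 11.52
eef_pos: [0.4489, -0.1347, 0.1743]
eef_rot: [0.062, 0.706, 0.06, -0.703]
wrist_force: [-3.0, 2.1, 7.9]
opening: 0.25
t 11.525 turn by yaw 1.082 by pos 1.083 r 0.0743 z 0.193 F [-3.01  2.12  7.88] M [0.333 0.603 0.516] mzF(h,tcp) -0.193 -0.193 q [-0.55 -0.    1.93  0.    1.21  0.85]
CRANK MOMENT 0.322
n 1 row cm [0.2  0.01 0.08] rot [ 0.    -0.005 -0.002] | tot cm [0.2  0.01 0.08] rot [ 0.    -0.005 -0.002]
n 1 row cm [ 0.2  -0.74  0.04] rot [ 0.1   -0.005 -0.002] | tot cm [ 0.2  -0.74  0.04] rot [ 0.1   -0.005 -0.002]
```

```bash
python3 -m creep '0 0.05 -0.2 0.02 0.025 0 0;0 0.05 -0.2 0 0.025 0 0'; python3 -c "
from h import *
mom()
p,_=ctrl.camera('top');cv2.imwrite('pics/t9.png',cv2.resize(p[150:280,230:430],None,fx=4,fy=4,interpolation=2))"
```

```text
time_s: 11.78
eef_pos: [0.4483, -0.1308, 0.1743]
eef_rot: [0.043, 0.708, 0.042, -0.704]
wrist_force: [-4.0, 1.9, 7.3]
opening: 0.25
t 11.775 turn by yaw 1.135 by pos 1.137 r 0.0743 z 0.193 F [-3.96  1.94  7.28] M [0.424 0.62  0.53 ] mzF(h,tcp) -0.178 -0.178 q [-0.54 -0.01  1.93  0.    1.21  0.91]
CRANK MOMENT 0.352
n 1 row cm [0.2  0.01 0.07] rot [ 0.    -0.005 -0.003] | tot cm [0.2  0.01 0.07] rot [ 0.    -0.005 -0.003]
n 1 row cm [ 0.2  -0.74  0.04] rot [ 0.1   -0.006 -0.002] | tot cm [ 0.2  -0.74  0.04] rot [ 0.1   -0.006 -0.002]
```

View pics/t9.png

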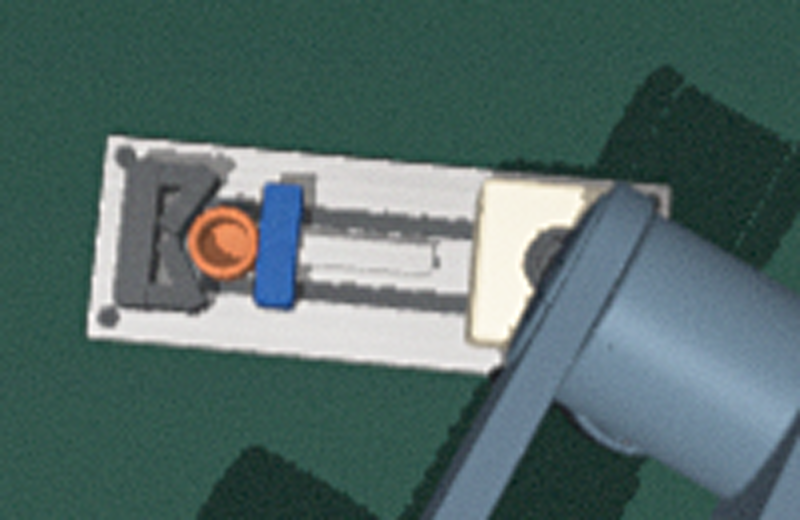

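```bash
python3 -m creep '0 0 -0.2 -0.01 0.025 0 0;0 0 -0.2 -0.01 0.025 0 0'; python3 -c "
from h import *
mom()"
```

```text
time_s: 12.08
eef_pos: [0.4478, -0.1265, 0.1744]
eef_rot: [0.024, 0.709, 0.022, -0.705]
wrist_force: [-2.2, 0.3, 2.8]
opening: 0.25
t 12.075 turn by yaw 1.19 by pos 1.195 r 0.0744 z 0.1931 F [-2.24  0.28  2.82] M [0.191 0.338 0.448] mzF(h,tcp) -0.031 -0.031 q [-0.53 -0.01  1.94  0.    1.21  0.97]
CRANK MOMENT 0.418
n 1 row cm [0.21 0.03 0.06] rot [ 0.    -0.005 -0.002] | tot cm [0.21 0.03 0.06] rot [ 0.    -0.005 -0.002]
n 1 row cm [ 0.21 -0.72  0.03] rot [ 0.1   -0.005 -0.002] | tot cm [ 0.21 -0.72  0.03] rot [ 0.1   -0.005 -0.002]
```

```bash
python3 -m creep '0 0 -0.2 -0.01 0.025 0 0'; python3 -c "
from h import *
mom()"
```

```text
time_s: 12.2
eef_pos: [0.4477, -0.1245, 0.1744]
eef_rot: [0.014, 0.709, 0.013, -0.705]
wrist_force: [-2.4, 1.4, 4.7]
opening: 0.244
t 12.2 turn by yaw 1.217 by pos 1.222 r 0.0744 z 0.1931 F [-2.42  1.39  4.66] M [0.139 0.488 0.365] mzF(h,tcp) -0.109 -0.109 q [-0.53 -0.01  1.94  0.    1.21  1.  ]
CRANK MOMENT 0.256
n 1 row cm [0.21 0.03 0.06] rot [ 0.    -0.005 -0.002] | tot cm [0.21 0.03 0.06] rot [ 0.    -0.005 -0.002]
n 1 row cm [ 0.2  -0.71  0.02] rot [ 0.1   -0.005 -0.002] | tot cm [ 0.2  -0.71  0.02] rot [ 0.1   -0.005 -0.002]
```

```bash
python3 -m creep '0 0 -0.2 -0.01 0.025 0 0'; python3 -c "
from h import *
mom()"
```

```text
time_s: 12.32
eef_pos: [0.4476, -0.1224, 0.1744]
eef_rot: [0.005, 0.709, 0.003, -0.705]
wrist_force: [-2.3, 0.7, 3.2]
opening: 0.25
t 12.325 turn by yaw 1.243 by pos 1.25 r 0.0745 z 0.1931 F [-2.34  0.66  3.18] M [0.067 0.531 0.387] mzF(h,tcp) -0.05 -0.05 q [-0.52 -0.01  1.94  0.    1.21  1.04]
CRANK MOMENT 0.337
n 1 row cm [0.21 0.04 0.06] rot [ 0.    -0.005 -0.003] | tot cm [0.21 0.04 0.06] rot [ 0.    -0.005 -0.003]
n 1 row cm [ 0.2  -0.71  0.02] rot [ 0.1   -0.005 -0.002] | tot cm [ 0.2  -0.71  0.02] rot [ 0.1   -0.005 -0.002]
```

```bash
cat >> h.py <<'E'
def avg(n=4):
    ms=[];ds=[]
    for i in range(n):
        T,o=cur();F=o['wrist_force'];ms.append(o['torque'][2]+np.cross(T[:3,3]-HUB,F)[2])
        y=T[:3,1];al=np.arctan2(y[1],y[0])-np.pi/2;ds.append((A0-al)%(2*np.pi))
        ctrl.camera("wrist")
    print("m",np.round(ms,3),"mean",np.mean(ms).round(3),"turn",np.round(ds,4),"r",np.linalg.norm(T[:2,3]-HUB[:2]).round(4),"F",F.round(1))
E
python3 -m creep '0 0 -0.15 -0.01 0.02 0 0;0 0 -0.15 0 0.02 0 0'; python3 -c "
from h import *
avg()"
```

```text
time_s: 12.58
eef_pos: [0.4476, -0.1192, 0.1744]
eef_rot: [-0.01, 0.709, -0.012, -0.705]
wrist_force: [-2.7, 1.3, 4.4]
opening: 0.244
m [0.292 0.132 0.092 0.009] mean 0.131 turn [1.2864 1.2872 1.2858 1.2852] r 0.0744 F [-2.6  2.1  4.2]
```

```bash
python3 -m creep '0 0 -0.15 -0.01 0.02 0 0;0 0 -0.15 0 0.02 0 0'; python3 -c "
from h import *
avg()"
```

```text
time_s: 13.02
eef_pos: [0.4477, -0.1161, 0.1743]
eef_rot: [-0.025, 0.708, -0.026, -0.705]
wrist_force: [-3.0, 1.2, 4.3]
opening: 0.251
m [0.369 0.312 0.142 0.126] mean 0.237 turn [1.3274 1.3282 1.3268 1.3263] r 0.0745 F [-3.4  1.6  4.8]
```

```bash
python3 -m creep '0 0 -0.15 -0.01 0.02 0 0;0 0 -0.15 0 0.02 0 0'; python3 -c "
from h import *
mom()"
```

```text
time_s: 13.48
eef_pos: [0.448, -0.1131, 0.1744]
eef_rot: [-0.04, 0.707, -0.041, -0.704]
wrist_force: [-2.9, 1.1, 5.2]
opening: 0.251
t 13.475 turn by yaw 1.368 by pos 1.375 r 0.0746 z 0.1931 F [-2.92  1.07  5.21] M [0.142 0.548 0.382] mzF(h,tcp) -0.053 -0.053 q [-0.51 -0.02  1.94  0.    1.21  1.18]
CRANK MOMENT 0.329
n 1 row cm [0.21 0.05 0.04] rot [ 0.    -0.004 -0.002] | tot cm [0.21 0.05 0.04] rot [ 0.    -0.004 -0.002]
n 1 row cm [ 0.21 -0.7   0.01] rot [ 0.1   -0.004 -0.001] | tot cm [ 0.21 -0.7   0.01] rot [ 0.1   -0.004 -0.001]
```

```bash
python3 -m creep '0 0 -0.15 -0.01 0.02 0 0'; python3 -c "
from h import *
mom()"
```

```text
time_s: 13.6
eef_pos: [0.4482, -0.1115, 0.1744]
eef_rot: [-0.047, 0.707, -0.048, -0.704]
wrist_force: [-4.0, 0.5, 5.7]
opening: 0.249
t 13.6 turn by yaw 1.39 by pos 1.397 r 0.0746 z 0.1931 F [-4.03  0.53  5.75] M [0.157 0.714 0.434] mzF(h,tcp) 0.003 0.003 q [-0.5  -0.02  1.94 -0.    1.21  1.2 ]
CRANK MOMENT 0.437
n 1 row cm [0.21 0.05 0.05] rot [ 0.    -0.004 -0.002] | tot cm [0.21 0.05 0.05] rot [ 0.    -0.004 -0.002]
n 1 row cm [ 0.21 -0.7   0.01] rot [ 0.1   -0.004 -0.001] | tot cm [ 0.21 -0.7   0.01] rot [ 0.1   -0.004 -0.001]
```

```bash
python3 -m creep '0 0 -0.15 -0.01 0.02 0 0'; python3 -c "
from h import *
mom()"
```

```text
time_s: 13.72
eef_pos: [0.4484, -0.1099, 0.1744]
eef_rot: [-0.055, 0.706, -0.056, -0.704]
wrist_force: [-3.4, 0.8, 5.8]
opening: 0.243
t 13.725 turn by yaw 1.411 by pos 1.418 r 0.0746 z 0.1931 F [-3.37  0.78  5.83] M [0.118 0.807 0.458] mzF(h,tcp) -0.017 -0.017 q [-0.5  -0.02  1.94 -0.    1.21  1.23]
CRANK MOMENT 0.441
n 1 row cm [0.21 0.05 0.04] rot [ 0.    -0.004 -0.002] | tot cm [0.21 0.05 0.04] rot [ 0.    -0.004 -0.002]
n 1 row cm [ 0.2 -0.7  0. ] rot [ 0.1   -0.004 -0.002] | tot cm [ 0.2 -0.7  0. ] rot [ 0.1   -0.004 -0.002]
```

```bash
python3 -m creep '0 0 -0.12 -0.01 0.015 0 0'; python3 -c "
from h import *
mom()
p,_=ctrl.camera('top');cv2.imwrite('pics/t10.png',cv2.resize(p[180:240,240:330],None,fx=8,fy=8,interpolation=2))"
```

```text
time_s: 13.85
eef_pos: [0.4486, -0.1087, 0.1744]
eef_rot: [-0.06, 0.706, -0.062, -0.703]
wrist_force: [-4.5, 0.2, 5.7]
opening: 0.247
t 13.85 turn by yaw 1.427 by pos 1.434 r 0.0746 z 0.1931 F [-4.51  0.2   5.75] M [0.051 0.765 0.438] mzF(h,tcp) 0.045 0.045 q [-0.5  -0.02  1.94 -0.    1.21  1.25]
CRANK MOMENT 0.483
n 1 row cm [0.21 0.05 0.04] rot [ 0.    -0.004 -0.002] | tot cm [0.21 0.05 0.04] rot [ 0.    -0.004 -0.002]
n 1 row cm [ 0.2 -0.7  0. ] rot [ 0.1   -0.004 -0.002] | tot cm [ 0.2 -0.7  0. ] rot [ 0.1   -0.004 -0.002]
```

View pics/t10.png

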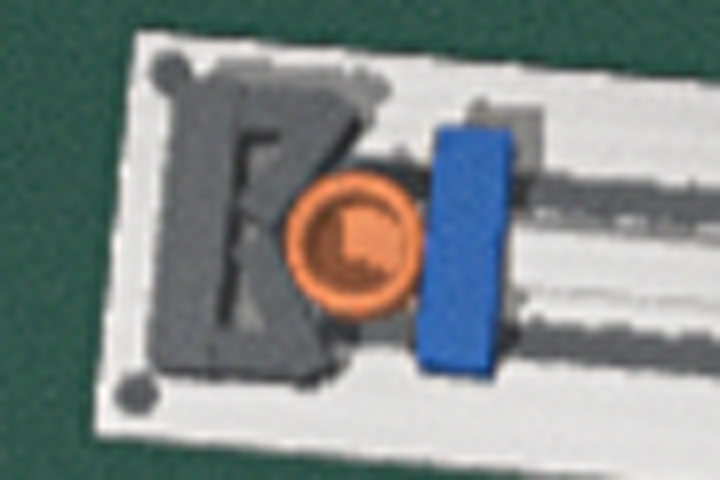

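```bash
python3 -m creep '0 0 -0.12 -0.01 0.015 0 0'; python3 -c "
from h import *
mom()"
```

```text
time_s: 14.02
eef_pos: [0.4488, -0.1076, 0.1743]
eef_rot: [-0.066, 0.705, -0.067, -0.703]
wrist_force: [-3.1, 0.5, 4.6]
opening: 0.247
t 14.025 turn by yaw 1.443 by pos 1.45 r 0.0746 z 0.193 F [-3.12  0.54  4.59] M [-0.052  0.832  0.524] mzF(h,tcp) 0.005 0.005 q [-0.49 -0.02  1.94 -0.    1.21  1.27]
CRANK MOMENT 0.529
n 1 row cm [0.2  0.04 0.04] rot [ 0.    -0.003 -0.002] | tot cm [0.2  0.04 0.04] rot [ 0.    -0.003 -0.002]
n 1 row cm [ 0.2 -0.7  0. ] rot [ 0.1   -0.004 -0.002] | tot cm [ 0.2 -0.7  0. ] rot [ 0.1   -0.004 -0.002]
```

```bash
python3 -m creep '0 0 -0.08 -0.01 0.01 0 0'; python3 -c "
from h import *
mom()"
```

```text
time_s: 14.15
eef_pos: [0.449, -0.1069, 0.1744]
eef_rot: [-0.069, 0.705, -0.071, -0.703]
wrist_force: [-4.4, -0.5, 5.2]
opening: 0.246
t 14.15 turn by yaw 1.454 by pos 1.459 r 0.0746 z 0.1931 F [-4.42 -0.51  5.2 ] M [0.045 0.745 0.59 ] mzF(h,tcp) 0.104 0.104 q [-0.49 -0.02  1.94 -0.    1.21  1.28]
CRANK MOMENT 0.694
n 1 row cm [0.21 0.04 0.04] rot [ 0.    -0.003 -0.003] | tot cm [0.21 0.04 0.04] rot [ 0.    -0.003 -0.003]
n 1 row cm [ 0.2  -0.71  0.  ] rot [ 0.1   -0.003 -0.002] | tot cm [ 0.2  -0.71  0.  ] rot [ 0.1   -0.003 -0.002]
```

```bash
python3 -m creep '0 0 0 0 0 0 0;0 0 0 0 0 0 0'; python3 -c "
from h import *
mom();p,_=ctrl.camera('top');cv2.imwrite('pics/t11.png',p)"
```

```text
time_s: 14.4
eef_pos: [0.449, -0.1068, 0.1744]
eef_rot: [-0.069, 0.705, -0.071, -0.703]
wrist_force: [-3.3, -0.0, 4.1]
opening: 0.249
t 14.4 turn by yaw 1.454 by pos 1.46 r 0.0746 z 0.1931 F [-3.33 -0.04  4.13] M [0.078 0.726 0.492] mzF(h,tcp) 0.054 0.054 q [-0.49 -0.02  1.94 -0.    1.21  1.28]
CRANK MOMENT 0.546
n 1 row cm [0.21 0.04 0.04] rot [ 0.    -0.003 -0.003] | tot cm [0.21 0.04 0.04] rot [ 0.    -0.003 -0.003]
n 1 row cm [ 0.2  -0.71  0.  ] rot [ 0.1   -0.003 -0.003] | tot cm [ 0.2  -0.71  0.  ] rot [ 0.1   -0.003 -0.003]
```

```bash
python3 -m creep '0.3 0 0 0 0 0 0;0.6 0 0 0 0 0 0;0.6 0 0 0 0 0 0;0.6 0 0 0 0 0 0'; python3 -c "
from h import *
mom();p,_=ctrl.camera('wrist');cv2.imwrite('pics/w12.png',p)"
```

```text
time_s: 14.95
eef_pos: [0.45, -0.1069, 0.1737]
eef_rot: [-0.07, 0.705, -0.072, -0.702]
wrist_force: [-1.3, 0.7, 0.5]
opening: 0.605
t 14.95 turn by yaw 1.457 by pos 1.462 r 0.0737 z 0.1924 F [-1.26  0.71  0.5 ] M [ 0.013  0.047 -0.019] mzF(h,tcp) -0.032 -0.032 q [-0.49 -0.02  1.94  0.    1.21  1.28]
CRANK MOMENT -0.051
n 1 row cm [0.14 0.04 0.14] rot [ 0.    -0.006 -0.002] | tot cm [0.14 0.04 0.14] rot [ 0.    -0.006 -0.002]
n 1 row cm [ 0.14 -0.71  0.1 ] rot [ 0.1   -0.006 -0.001] | tot cm [ 0.14 -0.71  0.1 ] rot [ 0.1   -0.006 -0.001]
```

View pics/w12.png

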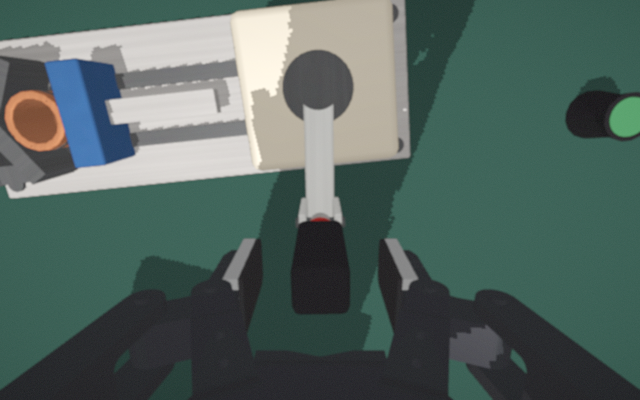

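Fingers are clear and the handle is centred at u≈320 between the pads. I'll lift straight up.

```bash
python3 -m creep '0.6 -1 0 0 0 0 0;0.6 -2 0 0 0 0 0;0.6 -3 0 0 0 0 0;0.6 -4 0 0 0 0 0;0.6 -3 0 -2 0 0 0;0.6 -1 0 -3 0 0 0;0.6 0 0 0 0 0 0'; python3 -c "
from h import *
crank_now()
for n in('top','scene','wrist'):
    p,_=ctrl.camera(n);cv2.imwrite(f'pics/{n}13.png',p)
a=cv2.imread('pics/scene13.png')[120:310,180:400];b=cv2.imread('pics/top13.png')[150:280,230:430]
cv2.imwrite('pics/s13.png',cv2.resize(a,None,fx=3,fy=3,interpolation=2));cv2.imwrite('pics/t13.png',cv2.resize(b,None,fx=4,fy=4,interpolation=2))
"
```

```text
time_s: 15.88
eef_pos: [0.4995, -0.1168, 0.3233]
eef_rot: [-0.07, 0.707, -0.073, -0.7]
wrist_force: [-0.5, -0.1, -0.5]
opening: 0.602
t 15.875 turn by yaw 1.457 by pos 1.486 r 0.0233 z 0.342 F [-0.53 -0.13 -0.46] M [-0.039  0.029 -0.001] mzF(h,tcp) 0.006 0.006 q [-0.46 -0.03  1.65  0.    1.51  1.31]
```

View pics/s13.png

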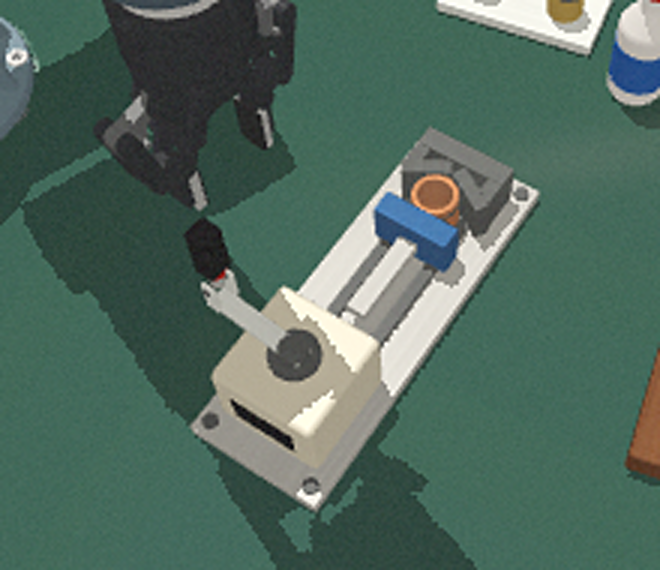

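View pics/wrist13.png

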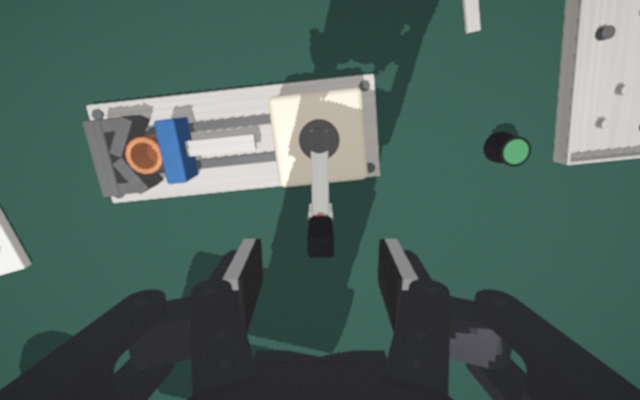

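View pics/t13.png

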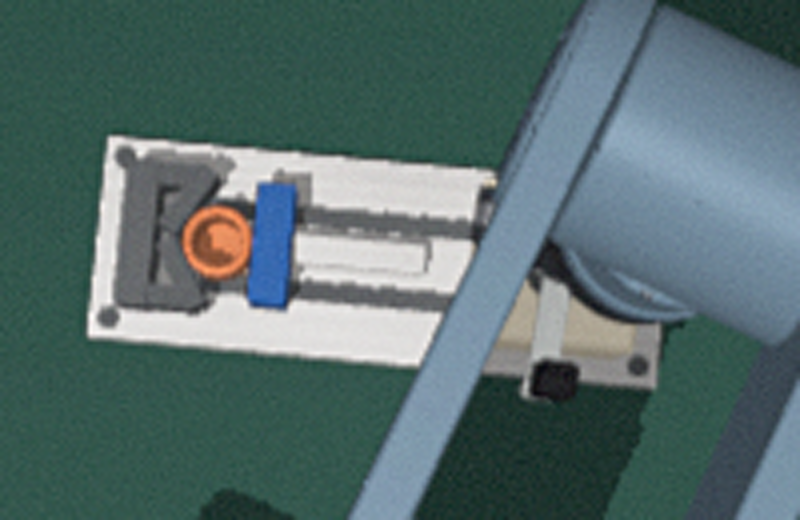

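```bash
python3 -c "
from h import *
r=np.array([np.cos(A0-1.455),np.sin(A0-1.455),0]);pin=HUB+.075*r
for f in(1.57,1.4):
  for n,o,s in(('scene',(180,120),3),('top',(230,150),4)):
    for L in(0,.022,.076): print(f,n,L,((proj(n,pin+L*(-r*np.cos(f)+np.array([0,0,np.sin(f)])))-o)*s).round(0))
# bush & vee in top pic (t13 crop)
T=lambda u,v,z:ray('top',(230+u/4,150+v/4),z)
y=np.array([np.cos(1.476),np.sin(1.476),0])
bz=.056
for nm,u,v in(('bush c',217,242),('bush R',252,242),('bush L',183,242),('vee apex?',181,235),('jaw front top',254,245),('vee tip up',222,170),('vee tip low',208,305),('vee back',122,230)):
    print(nm,(T(u,v,bz)@y).round(4))
"
```

```text
1.57 scene 0 [218. 279.]
1.57 scene 0.022 [213. 265.]
1.57 scene 0.076 [201. 228.]
1.57 top 0 [541. 384.]
1.57 top 0.022 [545. 382.]
1.57 top 0.076 [554. 378.]
1.4 scene 0 [218. 279.]
1.4 scene 0.022 [217. 268.]
1.4 scene 0.076 [214. 238.]
1.4 top 0 [541. 384.]
1.4 top 0.022 [546. 376.]
1.4 top 0.076 [559. 355.]
bush c 0.1363
bush R 0.1147
bush L 0.1573
vee apex? 0.159
jaw front top 0.1133
vee tip up 0.1375
vee tip low 0.1381
vee back 0.1958
```

```bash
python3 -c "
from h import *
print(ctrl.hand_in())"
```

```text
the job is handed in; nothing more can be done
None
```

I swung the handle upright, cranked the jaw until the copper bush was seated and nipped in the vee, and handed the job in. The hand-in gave no verdict, so whether it passed isn't confirmed.

**What I did**
- I gripped the folded handle and swung it up against its stop, with the crank still at about 0.2 rad.
- I cranked to about 1.15 rad with that grip. I then let go and gripped the handle again from straight above, because the elbow was nearing its limit.
- From there I crept clockwise in small steps. The crank moment rose from about 0.33 N m (drag alone) to between 0.53 and 0.69 N m, at an estimated crank reading of about 1.68 rad. I stopped there, let go and lifted clear, about 16 s into the 72 s.

**What the last checks showed**
- **Handle:** it appears where the geometry puts it at 1.57 rad, in both the scene and top pictures.
- **Bush:** it stands upright. Its measured centre agrees to about 1 mm with the seated position I estimated from the vee's outline in the picture.
- **Robot:** the fingers are clear, with wrist force near zero.
- **Other things:** I saw no sign of the other bushes or bystanders being touched, but I didn't measure them at the end.

**What stayed uncertain**
- **Jaw force:** I couldn't read it directly. Moment readings scattered by about 0.06 N m, and the last moving reading (0.69 N m) jumped above the trend.
- **Snugness estimate:** the held reading of 0.55 N m suggests about 15 N, and the last moving reading and the crank angle suggest up to about 25 N. Both are inside the snug range of 8 to 32 N.

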